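# Move the stamp blanks to the empty rack in carving order

### The job

The round stamp blanks stand in carving order on the full rack, the first one next to the rack's brass knob. Move all four to the empty rack in the same order counted from its own brass knob, so that the blank that stood nearest the knob of the full rack is again nearest the knob, and so on to the last. Stand each upright, the same way up as now, flat in a recess of its own, and let go of it.

Things in the scene. Friction and masses are not known exactly. Their poses are not given: they have to be found in the camera images.
- tall_blank: round stamp blank, loose, the tallest: dark bark side and white painted face, 63 mm in diameter, 50 mm high, 105 g (weights vary by up to 30 %); upright cylinder, origin at the centre of its underside, z up through its face; its yaw means nothing. It starts upright on the full rack.
- wide_blank: round stamp blank, loose, the widest: dark bark side and white painted face, 68 mm in diameter, 35 mm high, 83 g (weights vary by up to 30 %); upright cylinder, origin at the centre of its underside, z up through its face; its yaw means nothing. It starts upright on the full rack.
- low_blank: round stamp blank, loose, dark bark side and white painted face, 62 mm in diameter, 34 mm high (as low as the widest one but narrower), 65 g (weights vary by up to 30 %); upright cylinder, origin at the centre of its underside, z up through its face; its yaw means nothing. It starts upright on the full rack.
- pale_blank: round stamp blank, loose, the smallest: bare pale wood all over, 54 mm in diameter, 28 mm high, 43 g (weights vary by up to 30 %); upright cylinder, origin at the centre of its underside, z up through its face; its yaw means nothing. It starts upright on the full rack.
- seat_tall: fixed plywood seat of the full rack under the tallest blank at the start; the four seats are alike, in one row in any order, 90 mm apart. 96 mm across the row (x), 90 mm along it (y), 10 mm thick; round recess 82 mm wide, 4 mm deep. Origin: centre of its underside; recess floor z = 6 mm, top z = 10 mm. The full rack's brass knob is past the row's +y end (robot's left), 67 mm from the last seat's centre.
- seat_wide: fixed plywood seat of the full rack under the widest blank at the start; the four seats are alike, in one row in any order, 90 mm apart. 96 mm across the row (x), 90 mm along it (y), 10 mm thick; round recess 82 mm wide, 4 mm deep. Origin: centre of its underside; recess floor z = 6 mm, top z = 10 mm. The full rack's brass knob is past the row's +y end (robot's left), 67 mm from the last seat's centre.
- seat_low: fixed plywood seat of the full rack under the narrower low dark blank at the start; the four seats are alike, in one row in any order, 90 mm apart. 96 mm across the row (x), 90 mm along it (y), 10 mm thick; round recess 82 mm wide, 4 mm deep. Origin: centre of its underside; recess floor z = 6 mm, top z = 10 mm. The full rack's brass knob is past the row's +y end (robot's left), 67 mm from the last seat's centre.
- seat_pale: fixed plywood seat of the full rack under the small pale blank at the start; the four seats are alike, in one row in any order, 90 mm apart. 96 mm across the row (x), 90 mm along it (y), 10 mm thick; round recess 82 mm wide, 4 mm deep. Origin: centre of its underside; recess floor z = 6 mm, top z = 10 mm. The full rack's brass knob is past the row's +y end (robot's left), 67 mm from the last seat's centre.
- empty_rack: the empty rack, fixed, in front of or behind the full one: dark board 96 mm deep (x, across the row), 450 mm long (y, along the row), with four plywood seats, each with a round recess 82 mm wide and 4 mm deep, centred at x = 0, y = -135, -45, +45, +135 mm. Origin: centre of its underside, on the bench; recess floors z = 10 mm, seat tops z = 14 mm.
- knob_end: fixed end block of the empty rack with its brass knob, 96 x 40 x 20 mm; the knob in its middle is 24 mm wide and rises to 48 mm. Origin: centre of its underside, on the rack's long axis at y = +202 or -202 mm of the empty rack (it may be at either end), 67 mm from the nearest recess's centre. The other end has a plain block.
There are look-alikes about, which are no part of the job. Leave any orange or pink look-alike of the low_blank alone.

How it is judged:
By the outcome, as a careful person would: the job done as asked, in the order asked, and still so for the second after the job is handed in, with the robot touching nothing.
It also fails if it takes over 106 s, if anything falls off the work surface, if the arm or the gripper's body presses on something with over 40 N, if the wrist force passes 120 N, or if a joint passes its speed limit or range.

### The arm

A 6-joint arm with a two-finger parallel gripper is mounted at the origin on a cart in front of the work surface, level with it; the furniture and walls round the work are solid. World frame = base frame: x ahead of the robot, y to its left, z up, the work surface at z = 0. Lengths are in m, angles in degrees, forces in N, time in s.
With the tool pointing down it reaches from about 0.3 to 0.875 m from the base axis. Payload 6.4 kg.
Tool frame: the origin (TCP) lies at the very end of the fingers, on their centre line; the grasp point (between the pads) lies 19 mm behind it; z points along the fingers, y is the line along which they close (so a half turn about z gives the same grasp; the last joint's range is limited). The gripper opens to 88 mm and grips with 3 to 60 N. Pads are 18 mm wide; open, the fingers measure 123 mm over their backs; the gripper's body (75 mm by 187 mm) begins 45 mm behind the grasp point.
Start: joints at [-76.163, 10.359, 92.074, -0, 77.567, -11.82], TCP at [0.249, -0.518, 0.239] pointing down, gripper open.
Joint ranges: [-171.53, 171.53], [-51.25, 118.39], [17.06, 147.69], [-65.23, 245.23], [0, 150.52], [-178.68, 178.68]. Speed limits (degrees/s): [147.25, 147.25, 172.46, 180, 180, 180].

### API

Orientations are given as [roll, pitch, yaw] about the fixed x, y, z axes, in that order (R = Rz(yaw) Ry(pitch) Rx(roll)).
In Python, from bench import ctrl gives the robot as it stands.
- The arm moves only by the tool jog_arm, never from a script. Its argument "targets" is a list of rows, each a list of 2 entries, a list of its own where there are three numbers: the shift along the tool's x, y, z in mm, then the turn, a rotation vector about the tool's x, y, z in rad. A call has 1 to 5 rows; each row is the pose to reach, as a shift and turn from the pose commanded when the call began, along the tool's axes at that moment; what a row does not reach only later rows make up. A row lasts 1/10 s, in which the tool goes at most 50 mm and 8.59 degrees, less where a joint would pass 70% of its speed; a pose out of reach is approached as far as the arm can. A call with a gripper value outside its range is refused whole. "fingers" is the finger opening in mm, from 0 to 88.1, set as the call begins (left out, the last holds). The fingers move at their own pace and stop on an object; the grip force is fixed at half the most. Time passes only in rows, so rows that repeat a pose let the fingers close. It gives the time, the measured TCP pose, the force, the opening and the grip force at its end, in the units of the state.
- ctrl.state(): the state, without advancing time (a new reading comes with each control period).
- ctrl.get_image(name): name is "side" or "top"; returns a dict with "color" (480x640x3 uint8, red, green, blue), "fx", "fy", "cx", "cy" (pixels), "view" (4x4, takes a point from world to camera coordinates). Camera axes: x right, y up, looking along -z (the intrinsics and any distortion apply to the point x, -y, -z); pixel columns grow to the right and rows downward; lengths in m; the calibration is good to about 2 mm. A picture is of the moment at which its call begins. There is no depth.
- ctrl.sign_off(): hands the job in; it is judged then, once.
The state is a dict: "t": time; "joint_positions": joint angles; "qvel": joint speeds; "effort": joint torques, N m; "ee_pos": TCP position; "orientation": TCP orientation; "ft_force": force on the tool from outside, world axes, zero at the start; "wrist_torque": the same for the moment, N m; "opening": finger opening in m; "grasp_force": force on a finger pad.
Only numpy, scipy, OpenCV 4.12 (cv2) and the standard library are available. Lean on these libraries where they do the work, as an engineer would, in place of code of your own. Each camera call takes 0.05 s, during which the arm holds its last target. There are 200 camera calls.

## Working session

There is one attempt and no reset: what is moved stays moved. The work goes in short steps, Python scripts to look and compute and a tool call to move; the robot and the scene stay as the last step left them, time stands still between calls to the robot, and variables do not carry over. Pictures are saved under pics/ and viewed, at most 14 in all, crops included, and the job is handed in when it is done.

Besides the shell and the picture viewer there is one more tool, called after "Emit:" in YAML: its name, and indented under it one key for each argument. jog_arm: Moves the arm, as the interface text tells. Its arguments: {"type":"object","properties":{"targets":{"type":"array"},"fingers":{"type":"number"}},"required":["targets"]}

```bash
mkdir -p pics; python3 - <<'E'
from bench import ctrl
import cv2,json
for n in("top","side"):
    im=ctrl.get_image(n); cv2.imwrite(f"pics/{n}0.png",im["color"][:,:,::-1])
    print(n,{k:(v.tolist() if hasattr(v,'tolist') else v) for k,v in im.items() if k!="color"})
print(ctrl.state())
E
```

```text
top {'fx': 538.050020186441, 'fy': 538.050020186441, 'cx': 325.656829952938, 'cy': 247.71115699885613, 'view': [[-0.02328300319928872, -0.9997214235877647, -0.0038700105522316715, 0.0940899701572793], [0.9964850204271907, -0.023518871951982663, 0.0804019074794089, -0.5266946607540791], [-0.08047052768711721, -0.0019844096751220125, 0.9967550131762558, -1.1530522619898271], [0.0, 0.0, 0.0, 1.0]]}
side {'fx': 502.0064732571529, 'fy': 502.0064732571529, 'cx': 315.9085640921139, 'cy': 226.88833443771102, 'view': [[0.6483153540756781, 0.7613702847593862, 0.0015783393614079017, -0.41866379200774034], [-0.4967872383495662, 0.42144716873338517, 0.7586730018786916, 0.2193396790412768], [0.5769658928244717, -0.4926434546931735, 0.6514697115486147, -1.4793543154872824], [0.0, 0.0, 0.0, 1.0]]}
{'t': 0.1, 'joint_positions': array([-7.61629773e+01,  1.03975526e+01,  9.21260856e+01,  1.84475807e-03,
        7.75675581e+01, -1.18200371e+01]), 'qvel': array([ 0.01530326, -0.09750037, -0.18640384, -0.09470179, -0.02444511,
       -0.10945983]), 'effort': array([ 1.74910347e-03, -4.34819198e+01, -3.42695940e+01,  7.05747446e-02,
        3.39672819e-02, -2.35202356e-05]), 'ee_pos': array([ 0.24887295, -0.5178139 ,  0.23789972]), 'orientation': array([-1.79911106e+02, -2.04431783e-02,  2.56566454e+01]), 'ft_force': array([-0.36073844, -0.26748267, -0.21634561]), 'wrist_torque': array([-0.02214833,  0.01277128,  0.02098467]), 'grasp_force': 0.0, 'opening': 0.08816691013149613}
```

View pics/top0.png

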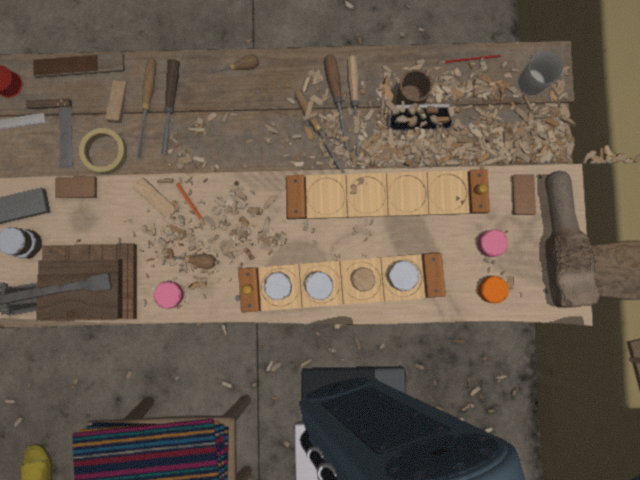

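View pics/side0.png

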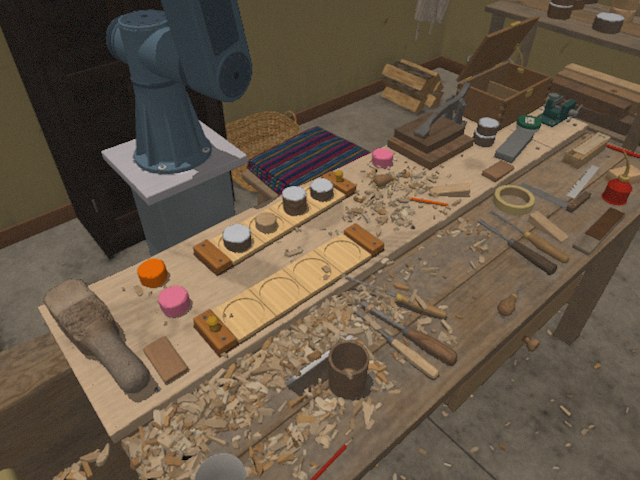

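The top view shows the full rack with its knob at (247,290). Its blanks, starting from the knob, are at (278,286), (319,286), (363,279, pale) and (404,275). The empty rack is at rows 170-218 with its knob at (480,188), so the order runs the other way in y. There may be chips near (354,188).

```bash
cat > h.py <<'E'
from bench import ctrl
import cv2,numpy as np
def ray(im,u,v,z):
    V=im["view"];R=V[:3,:3];c=-R.T@V[:3,3]
    d=R.T@np.array([(u-im["cx"])/im["fx"],-(v-im["cy"])/im["fy"],-1]);s=(z-c[2])/d[2]
    return c+s*d
def proj(im,p):
    q=im["view"][:3,:3]@np.array(p)+im["view"][:3,3]
    return im["cx"]-im["fx"]*q[0]/q[2], im["cy"]+im["fy"]*q[1]/q[2]
E
python3 - <<'E'
from h import *
im=ctrl.get_image("top");c=im["color"]
hsv=cv2.cvtColor(c,cv2.COLOR_RGB2HSV)
m=((hsv[:,:,1]<50)&(hsv[:,:,2]>120)).astype(np.uint8); m[:250]=0;m[310:]=0;m[:,:255]=0;m[:,430:]=0
n,l,s,ce=cv2.connectedComponentsWithStats(m)
for i in range(1,n):
    if s[i,4]>100:
        k=cv2.findContours((l==i).astype(np.uint8),0,2)[0][0]
        (u,v),r=cv2.minEnclosingCircle(k);e=s[i]
        print(s[i],ce[i],r,[ray(im,*ce[i],z)[:2].round(4).tolist() for z in(.044,.06)], 'diam',(np.sqrt(s[i,4]*4/np.pi)/538*(1.153-.05)).round(4))
cv2.imwrite("pics/t1.png",cv2.resize(c[160:320,230:500,::-1],None,fx=2.9,fy=2.9,interpolation=cv2.INTER_CUBIC))
si=ctrl.get_image("side");cv2.imwrite("pics/s1.png",cv2.resize(si["color"][160:360,180:400,::-1],None,fx=3,fy=3,interpolation=cv2.INTER_CUBIC))
E
```

```text
[389 261  30  30 676] [403.95118343 275.36094675] 15.041753768920898 [[0.4639, -0.0837], [0.4635, -0.0814]] diam 0.0601
[264 272  28  28 572] [277.32342657 285.82167832] 13.981057167053223 [[0.448, 0.1865], [0.4478, 0.185]] diam 0.0553
[305 272  28  28 610] [318.67377049 285.44590164] 14.31452465057373 [[0.4467, 0.0984], [0.4465, 0.0981]] diam 0.0571
```

View pics/t1.png

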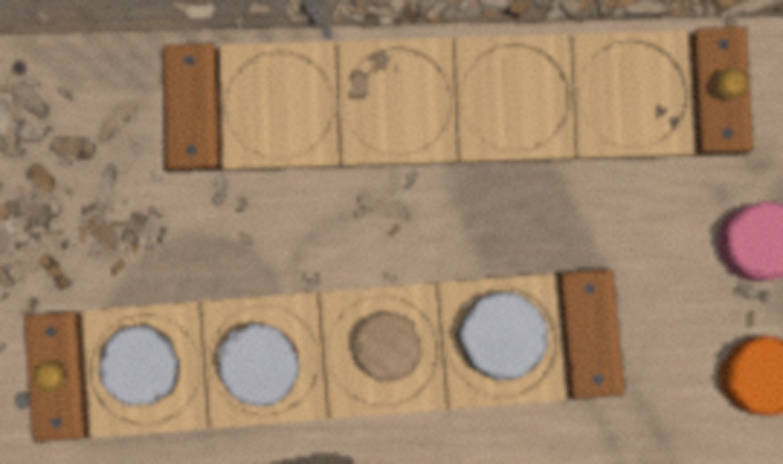

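View pics/s1.png

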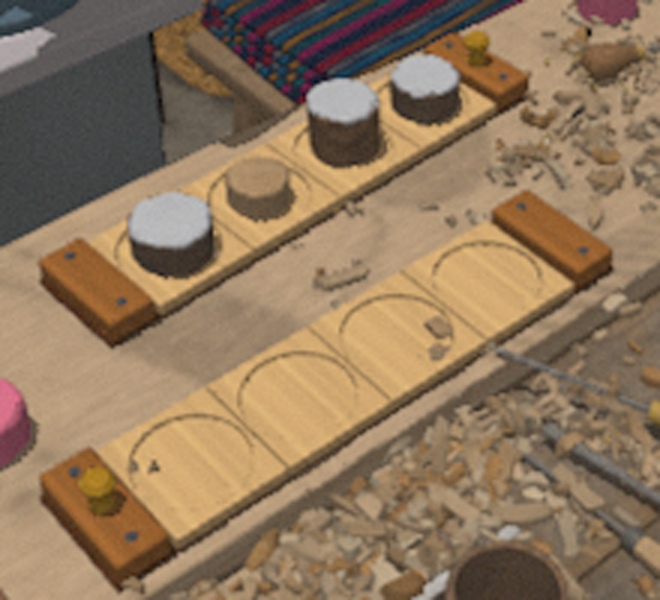

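```bash
python3 - <<'E'
from h import *
im=ctrl.get_image("top");c=im["color"]
hsv=cv2.cvtColor(c,cv2.COLOR_RGB2HSV)
m=((hsv[:,:,0]<14)&(hsv[:,:,1]>125)&(hsv[:,:,2]>60)&(hsv[:,:,2]<190)).astype(np.uint8); m[:165]=0;m[318:]=0;m[:,:232]=0;m[:,500:]=0
m=cv2.morphologyEx(m,cv2.MORPH_CLOSE,np.ones((9,9)))
P=[]
for k in cv2.findContours(m,0,2)[0]:
    if cv2.contourArea(k)>300:
        r=cv2.minAreaRect(k);p=ray(im,*r[0],.02);P.append(p);print(r,p.round(4))
P=sorted(P,key=lambda p:p[0])
for a in(P[:2],P[2:]):
    a=sorted(a,key=lambda p:p[1]);d=a[1]-a[0];L=np.linalg.norm(d);cen=(a[0]+a[1])/2;d/=L
    print('L',L,'cen',cen,'yaw',np.degrees(np.arctan2(-d[0],d[1])))
    for s in(-.135,-.045,.045,.135):print((cen+s*d)[:2].round(4))
print('pale',ray(im,363.1,279.3,.038))
print('knob?',[ray(im,230+735/2.9,160+83/2.9,z) for z in (.04,)])
E
```

```text
((248.9367218017578, 289.3320007324219), (42.69169616699219, 18.74856948852539), 86.05481719970703) [0.4421 0.2505 0.02  ]
((433.3860778808594, 274.65618896484375), (42.800048828125, 18.558460235595703), 84.47245788574219) [ 0.4646 -0.1511  0.02  ]
((296.0, 196.0), (18.0, 42.0), 0.0) [0.6447 0.1444 0.02  ]
((478.52197265625, 190.63717651367188), (43.0089225769043, 18.506242752075195), 88.02507019042969) [ 0.647  -0.2577  0.02  ]
L 0.40227657960578017 cen [0.45332586 0.04967875 0.02      ] yaw 3.202434389768154
[ 0.4609 -0.0851]
[0.4558 0.0047]
[0.4508 0.0946]
[0.4458 0.1845]
L 0.40207901086455905 cen [ 0.6458139  -0.05666156  0.02      ] yaw 0.32784314535051334
[ 0.6466 -0.1917]
[ 0.6461 -0.1017]
[ 0.6456 -0.0117]
[0.645  0.0783]
pale [0.45768702 0.00311835 0.038     ]
knob? [array([ 0.64749215, -0.26279874,  0.04      ])]
```

Emit:
jog_arm:
  targets:
    - [[0, 0, 0], [0, 0, -1.123]]
    - [[0, 0, 0], [0, 0, -1.123]]
    - [[0, 0, 0], [0, 0, -1.123]]
    - [[0, 0, 0], [0, 0, -1.123]]
    - [[0, 0, 0], [0, 0, -1.123]]
  fingers: 88

```text
t: 0.75
ee_pos: [0.249, -0.5182, 0.2386]
orientation: [-180.0, -0.0, 69.0]
ft_force: [-1.1, 0.5, -0.2]
opening: 0.0881
grasp_force: 0.0
```

Emit:
jog_arm:
  targets:
    - [[0, 0, 0], [0, 0, -0.373]]
    - [[0, 0, 0], [0, 0, -0.373]]
    - [[0, 0, 0], [0, 0, -0.373]]

```text
t: 1.05
ee_pos: [0.2489, -0.5182, 0.2385]
orientation: [-180.0, -0.0, 90.3]
ft_force: [0.4, 0.6, 0.4]
opening: 0.0882
grasp_force: 0.0
```

Emit:
jog_arm:
  targets:
    - [[40, 20, 10], [0, 0, 0]]
    - [[80, 40, 20], [0, 0, 0]]
    - [[120, 60, 30], [0, 0, 0]]
    - [[160, 80, 40], [0, 0, 0]]
    - [[200, 100, 50], [0, 0, 0]]

```text
t: 1.55
ee_pos: [0.3494, -0.3167, 0.1884]
orientation: [180.0, 0.0, 90.0]
ft_force: [1.1, 0.2, -0.0]
opening: 0.0885
grasp_force: 0.0
```

Emit:
jog_arm:
  targets:
    - [[40, 20, 10], [0, 0, 0]]
    - [[80, 40, 20], [0, 0, 0]]
    - [[120, 60, 30], [0, 0, 0]]
    - [[160, 80, 40], [0, 0, 0]]
    - [[200, 100, 50], [0, 0, 0]]

```text
t: 2.05
ee_pos: [0.4496, -0.1166, 0.1386]
orientation: [180.0, 0.0, 90.0]
ft_force: [-0.2, -1.2, -0.1]
opening: 0.0882
grasp_force: 0.0
```

Emit:
jog_arm:
  targets:
    - [[34, 15, 10], [0, 0, 0]]
    - [[34, 15, 50], [0, 0, 0]]
    - [[34, 15, 85], [0, 0, 0]]
    - [[34, 15, 110], [0, 0, 0]]
    - [[34, 15, 118], [0, 0, 0]]

```text
t: 2.55
ee_pos: [0.462, -0.0832, 0.0182]
orientation: [-179.7, -0.1, 90.0]
ft_force: [-1.1, -0.3, 0.1]
opening: 0.0879
grasp_force: 0.0
```

Emit:
jog_arm:
  targets:
    - [[0, 0, 0], [0, 0, 0]]
    - [[0, 0, 0], [0, 0, 0]]
    - [[0, 0, 0], [0, 0, 0]]
    - [[0, 0, 0], [0, 0, 0]]
    - [[0, 0, 0], [0, 0, 0]]
  fingers: 50

```text
t: 3.05
ee_pos: [0.4652, -0.085, 0.0222]
orientation: [179.8, 0.1, 90.0]
ft_force: [-1.2, 0.8, 7.5]
opening: 0.0673
grasp_force: 30.0
```

Emit:
jog_arm:
  targets:
    - [[0, 0, -40], [0, 0, 0]]
    - [[0, 0, -80], [0, 0, 0]]
    - [[35, 40, -80], [0, 0, 0]]
    - [[70, 78, -80], [0, 0, 0]]
    - [[105, 115, -80], [0, 0, 0]]

```text
t: 3.55
ee_pos: [0.5765, 0.0175, 0.1022]
orientation: [179.9, 0.0, 89.9]
ft_force: [-0.5, -1.1, -0.7]
opening: 0.0668
grasp_force: 30.0
```

Emit:
jog_arm:
  targets:
    - [[35, 40, 0], [0, 0, 0]]
    - [[57, 67, 0], [0, 0, 0]]
    - [[57, 67, 30], [0, 0, 0]]
    - [[57, 67, 55], [0, 0, 0]]
    - [[57, 67, 70], [0, 0, 0]]

```text
t: 4.05
ee_pos: [0.6403, 0.0742, 0.0284]
orientation: [-179.8, -0.0, 90.0]
ft_force: [0.0, -0.3, -0.9]
opening: 0.0671
grasp_force: 30.0
```

Emit:
jog_arm:
  targets:
    - [[0, 0, 3], [0, 0, 0]]
    - [[0, 0, 5], [0, 0, 0]]
    - [[0, 0, 5], [0, 0, 0]]

```text
t: 4.35
ee_pos: [0.6426, 0.0734, 0.0269]
orientation: [179.9, 0.0, 90.0]
ft_force: [-0.6, 0.3, -1.3]
opening: 0.0671
grasp_force: 30.0
```

Emit:
jog_arm:
  targets:
    - [[4, 3, 0], [0, 0, 0]]
    - [[4, 3, 2], [0, 0, 0]]
    - [[4, 3, 4], [0, 0, 0]]
    - [[4, 3, 4], [0, 0, 0]]

```text
t: 4.75
ee_pos: [0.6454, 0.0779, 0.0223]
orientation: [179.9, -0.0, 90.0]
ft_force: [0.4, 1.5, 1.6]
opening: 0.0671
grasp_force: 30.0
```

Go down a touch more, then release.

Emit:
jog_arm:
  targets:
    - [[0, 0, 1], [0, 0, 0]]
    - [[0, 0, 2], [0, 0, 0]]
    - [[0, 0, 2], [0, 0, 0]]

```text
t: 5.05
ee_pos: [0.6454, 0.0778, 0.0222]
orientation: [179.9, 0.0, 90.0]
ft_force: [-7.1, 0.6, 15.2]
opening: 0.0668
grasp_force: 30.0
```

Emit:
jog_arm:
  targets:
    - [[0, 0, -1], [0, 0, 0]]
    - [[0, 0, -1], [0, 0, 0]]
    - [[0, 0, -1], [0, 0, 0]]
    - [[0, 0, -40], [0, 0, 0]]
    - [[0, 0, -80], [0, 0, 0]]
  fingers: 88

```text
t: 5.55
ee_pos: [0.643, 0.0777, 0.0981]
orientation: [-179.7, -0.0, 90.0]
ft_force: [1.9, 0.1, 0.8]
opening: 0.0882
grasp_force: 0.0
```

Emit:
jog_arm:
  targets:
    - [[-15, -38, 0], [0, 0, 0]]
    - [[-30, -76, 0], [0, 0, 0]]
    - [[-45, -114, 0], [0, 0, 0]]
    - [[-60, -151, 0], [0, 0, 0]]
    - [[-75, -188, 0], [0, 0, 0]]

```text
t: 6.05
ee_pos: [0.4551, 0.0024, 0.0994]
orientation: [-180.0, 0.0, 90.0]
ft_force: [-0.2, -1.3, -0.4]
opening: 0.0884
grasp_force: 0.0
```

Emit:
jog_arm:
  targets:
    - [[0, 0, 0], [0, 0, 0]]
    - [[0, 0, 40], [0, 0, 0]]
    - [[0, 0, 70], [0, 0, 0]]
    - [[0, 0, 81], [0, 0, 0]]
    - [[0, 0, 81], [0, 0, 0]]

```text
t: 6.55
ee_pos: [0.4559, 0.0031, 0.0174]
orientation: [-179.8, -0.1, 90.0]
ft_force: [1.0, 0.5, -0.8]
opening: 0.0878
grasp_force: 0.0
```

Emit:
jog_arm:
  targets:
    - [[0, 0, 0], [0, 0, 0]]
    - [[0, 0, 0], [0, 0, 0]]
    - [[0, 0, 0], [0, 0, 0]]
    - [[0, 0, 0], [0, 0, 0]]
    - [[0, 0, 0], [0, 0, 0]]
  fingers: 40

```text
t: 7.05
ee_pos: [0.4574, 0.0026, 0.0194]
orientation: [179.9, 0.0, 90.0]
ft_force: [-0.5, -0.2, 3.3]
opening: 0.0533
grasp_force: 30.0
```

Emit:
jog_arm:
  targets:
    - [[0, 0, -35], [0, 0, 0]]
    - [[0, 0, -70], [0, 0, 0]]
    - [[-3, 38, -70], [0, 0, 0]]
    - [[-6, 76, -70], [0, 0, 0]]
    - [[-9, 114, -70], [0, 0, 0]]

```text
t: 7.55
ee_pos: [0.5724, -0.0064, 0.0898]
orientation: [179.9, 0.0, 90.0]
ft_force: [0.4, -0.5, 0.1]
opening: 0.0533
grasp_force: 30.0
```

Emit:
jog_arm:
  targets:
    - [[-3, 38, 0], [0, 0, 0]]
    - [[-6, 75, 0], [0, 0, 0]]
    - [[-6, 75, 30], [0, 0, 0]]
    - [[-6, 75, 55], [0, 0, 0]]
    - [[-6, 75, 64], [0, 0, 0]]

```text
t: 8.05
ee_pos: [0.6435, -0.0118, 0.0214]
orientation: [-179.7, -0.1, 90.0]
ft_force: [-1.5, -0.0, -1.7]
opening: 0.0535
grasp_force: 30.0
```

Emit:
jog_arm:
  targets:
    - [[0, 0, 2], [0, 0, 0]]
    - [[0, 0, 4], [0, 0, 0]]
    - [[0, 0, 6], [0, 0, 0]]
    - [[0, 0, 7], [0, 0, 0]]
    - [[0, 0, 7], [0, 0, 0]]

```text
t: 8.55
ee_pos: [0.6467, -0.0124, 0.0194]
orientation: [179.9, 0.0, 90.0]
ft_force: [-0.5, 0.6, 4.8]
opening: 0.053
grasp_force: 30.0
```

Emit:
jog_arm:
  targets:
    - [[0, 0, -1], [0, 0, 0]]
    - [[0, 0, -1], [0, 0, 0]]
    - [[0, 0, -1], [0, 0, 0]]
    - [[0, 0, -40], [0, 0, 0]]
    - [[0, 0, -80], [0, 0, 0]]
  fingers: 88

```text
t: 9.05
ee_pos: [0.6441, -0.012, 0.0965]
orientation: [-179.7, -0.1, 90.0]
ft_force: [-0.1, -0.1, 0.2]
opening: 0.0877
grasp_force: 0.0
```

Emit:
jog_arm:
  targets:
    - [[22, -40, 0], [0, 0, 0]]
    - [[44, -80, 0], [0, 0, 0]]
    - [[66, -120, 0], [0, 0, 0]]
    - [[88, -160, 0], [0, 0, 0]]
    - [[110, -199, 0], [0, 0, 0]]

```text
t: 9.55
ee_pos: [0.445, 0.0984, 0.0976]
orientation: [180.0, -0.0, 90.0]
ft_force: [0.8, -0.3, -0.1]
opening: 0.0883
grasp_force: 0.0
```

Emit:
jog_arm:
  targets:
    - [[0, 0, 0], [0, 0, 0]]
    - [[0, 0, 35], [0, 0, 0]]
    - [[0, 0, 60], [0, 0, 0]]
    - [[0, 0, 72], [0, 0, 0]]
    - [[0, 0, 72], [0, 0, 0]]

```text
t: 10.05
ee_pos: [0.4459, 0.0975, 0.0243]
orientation: [-179.8, -0.0, 90.0]
ft_force: [0.3, -0.0, 0.0]
opening: 0.0879
grasp_force: 0.0
```

Emit:
jog_arm:
  targets:
    - [[0, 0, 0], [0, 0, 0]]
    - [[0, 0, 0], [0, 0, 0]]
    - [[0, 0, 0], [0, 0, 0]]
    - [[0, 0, 0], [0, 0, 0]]
    - [[0, 0, 0], [0, 0, 0]]
  fingers: 45

```text
t: 10.55
ee_pos: [0.4478, 0.0977, 0.0267]
orientation: [179.9, 0.0, 90.0]
ft_force: [-0.3, -0.0, 6.5]
opening: 0.0618
grasp_force: 30.0
```

Emit:
jog_arm:
  targets:
    - [[0, 0, -40], [0, 0, 0]]
    - [[0, 0, -80], [0, 0, 0]]
    - [[-30, 30, -80], [0, 0, 0]]
    - [[-60, 60, -80], [0, 0, 0]]
    - [[-90, 90, -80], [0, 0, 0]]

```text
t: 11.05
ee_pos: [0.5378, 0.0069, 0.1065]
orientation: [179.9, 0.0, 90.0]
ft_force: [0.7, 0.1, -1.8]
opening: 0.0622
grasp_force: 30.0
```

Emit:
jog_arm:
  targets:
    - [[-30, 30, 0], [0, 0, 0]]
    - [[-60, 60, 0], [0, 0, 0]]
    - [[-90, 90, 0], [0, 0, 0]]
    - [[-110, 109, 0], [0, 0, 0]]
    - [[-110, 109, 0], [0, 0, 0]]

```text
t: 11.55
ee_pos: [0.6476, -0.1055, 0.1055]
orientation: [179.9, 0.1, 89.8]
ft_force: [-0.7, 0.1, -1.4]
opening: 0.0622
grasp_force: 30.0
```

Emit:
jog_arm:
  targets:
    - [[0, 0, 40], [0, 0, 0]]
    - [[0, 0, 65], [0, 0, 0]]
    - [[0, 0, 74], [0, 0, 0]]
    - [[0, 0, 76], [0, 0, 0]]
    - [[0, 0, 76], [0, 0, 0]]

```text
t: 12.05
ee_pos: [0.6462, -0.102, 0.0305]
orientation: [180.0, 0.0, 90.0]
ft_force: [-0.5, -0.1, -1.0]
opening: 0.0622
grasp_force: 30.0
```

Emit:
jog_arm:
  targets:
    - [[0, 0, 2], [0, 0, 0]]
    - [[0, 0, 4], [0, 0, 0]]
    - [[0, 0, 5], [0, 0, 0]]
    - [[0, 0, 5], [0, 0, 0]]

```text
t: 12.45
ee_pos: [0.6468, -0.1025, 0.0267]
orientation: [179.9, 0.0, 90.0]
ft_force: [-2.4, 1.1, 6.7]
opening: 0.0621
grasp_force: 30.0
```

Emit:
jog_arm:
  targets:
    - [[0, 0, -1], [0, 0, 0]]
    - [[0, 0, -1], [0, 0, 0]]
    - [[0, 0, -1], [0, 0, 0]]
    - [[0, 0, -38], [0, 0, 0]]
    - [[0, 0, -75], [0, 0, 0]]
  fingers: 88

```text
t: 12.95
ee_pos: [0.6444, -0.1019, 0.0987]
orientation: [-179.8, -0.1, 90.0]
ft_force: [0.9, 0.1, 0.4]
opening: 0.0879
grasp_force: 0.0
```

Emit:
jog_arm:
  targets:
    - [[32, -22, 0], [0, 0, 0]]
    - [[64, -44, 0], [0, 0, 0]]
    - [[96, -66, 0], [0, 0, 0]]
    - [[128, -88, 0], [0, 0, 0]]
    - [[160, -110, 0], [0, 0, 0]]

```text
t: 13.45
ee_pos: [0.5348, 0.0588, 0.0997]
orientation: [180.0, -0.0, 90.0]
ft_force: [1.5, 0.4, -0.2]
opening: 0.0883
grasp_force: 0.0
```

Emit:
jog_arm:
  targets:
    - [[32, -22, 0], [0, 0, 0]]
    - [[64, -44, 0], [0, 0, 0]]
    - [[96, -66, 0], [0, 0, 0]]
    - [[127, -88, 0], [0, 0, 0]]
    - [[127, -88, 0], [0, 0, 0]]

```text
t: 13.95
ee_pos: [0.4447, 0.1875, 0.0993]
orientation: [-179.9, -0.0, 90.2]
ft_force: [0.7, -1.4, -0.2]
opening: 0.0877
grasp_force: 0.0
```

Emit:
jog_arm:
  targets:
    - [[0, 0, 35], [0, 0, 0]]
    - [[0, 0, 65], [0, 0, 0]]
    - [[0, 0, 80], [0, 0, 0]]
    - [[0, 0, 80], [0, 0, 0]]

```text
t: 14.35
ee_pos: [0.4463, 0.1839, 0.0176]
orientation: [-179.7, 0.0, 90.0]
ft_force: [0.2, 0.0, -0.0]
opening: 0.088
grasp_force: 0.0
```

Emit:
jog_arm:
  targets:
    - [[0, 0, 0], [0, 0, 0]]
    - [[0, 0, 0], [0, 0, 0]]
    - [[0, 0, 0], [0, 0, 0]]
    - [[0, 0, 0], [0, 0, 0]]
    - [[0, 0, 0], [0, 0, 0]]
  fingers: 45

```text
t: 14.85
ee_pos: [0.4488, 0.1848, 0.0207]
orientation: [179.9, -0.0, 90.0]
ft_force: [-0.8, -1.4, 5.4]
opening: 0.0612
grasp_force: 30.0
```

Emit:
jog_arm:
  targets:
    - [[0, 0, -40], [0, 0, 0]]
    - [[0, 0, -80], [0, 0, 0]]
    - [[-35, 18, -80], [0, 0, 0]]
    - [[-70, 36, -80], [0, 0, 0]]
    - [[-105, 54, -80], [0, 0, 0]]

```text
t: 15.35
ee_pos: [0.5024, 0.0789, 0.1004]
orientation: [179.9, -0.0, 90.1]
ft_force: [0.4, 0.1, -0.6]
opening: 0.0609
grasp_force: 30.0
```

Emit:
jog_arm:
  targets:
    - [[-35, 18, 0], [0, 0, 0]]
    - [[-70, 36, 0], [0, 0, 0]]
    - [[-105, 54, 0], [0, 0, 0]]
    - [[-140, 72, 0], [0, 0, 0]]
    - [[-175, 90, 0], [0, 0, 0]]

```text
t: 15.85
ee_pos: [0.5921, -0.0966, 0.0996]
orientation: [-180.0, -0.0, 90.0]
ft_force: [1.2, 0.1, -0.1]
opening: 0.0607
grasp_force: 30.0
```

Emit:
jog_arm:
  targets:
    - [[-35, 20, 0], [0, 0, 0]]
    - [[-70, 40, 0], [0, 0, 0]]
    - [[-97, 55, 0], [0, 0, 0]]
    - [[-97, 55, 0], [0, 0, 0]]
    - [[-97, 55, 0], [0, 0, 0]]

```text
t: 16.35
ee_pos: [0.6463, -0.1923, 0.099]
orientation: [-179.9, -0.1, 89.9]
ft_force: [-0.1, -0.0, -0.7]
opening: 0.0609
grasp_force: 30.0
```

Emit:
jog_arm:
  targets:
    - [[0, 0, 40], [0, 0, 0]]
    - [[0, 0, 65], [0, 0, 0]]
    - [[0, 0, 74], [0, 0, 0]]
    - [[0, 0, 76], [0, 0, 0]]
    - [[0, 0, 76], [0, 0, 0]]

```text
t: 16.85
ee_pos: [0.6472, -0.1917, 0.0246]
orientation: [180.0, 0.0, 90.0]
ft_force: [-0.1, 0.0, -0.2]
opening: 0.0611
grasp_force: 30.0
```

Emit:
jog_arm:
  targets:
    - [[0, 0, 2], [0, 0, 0]]
    - [[0, 0, 4], [0, 0, 0]]
    - [[0, 0, 5], [0, 0, 0]]
    - [[0, 0, 5], [0, 0, 0]]

```text
t: 17.25
ee_pos: [0.6477, -0.1926, 0.0208]
orientation: [179.9, 0.0, 90.0]
ft_force: [-2.6, 1.3, 6.5]
opening: 0.0611
grasp_force: 30.0
```

Release, lift, and back away toward the base for a clear view.

Emit:
jog_arm:
  targets:
    - [[0, 0, -1], [0, 0, 0]]
    - [[0, 0, -1], [0, 0, 0]]
    - [[0, 0, -1], [0, 0, 0]]
    - [[0, 0, -38], [0, 0, 0]]
    - [[0, 0, -78], [0, 0, 0]]
  fingers: 88

```text
t: 17.75
ee_pos: [0.6451, -0.1915, 0.0951]
orientation: [-179.7, -0.1, 90.0]
ft_force: [0.9, -0.1, 0.3]
opening: 0.0876
grasp_force: 0.0
```

Emit:
jog_arm:
  targets:
    - [[0, 0, -40], [0, 0, 0]]
    - [[0, 0, -80], [0, 0, 0]]
    - [[0, -40, -80], [0, 0, 0]]
    - [[0, -80, -80], [0, 0, 0]]
    - [[0, -120, -80], [0, 0, 0]]

```text
t: 18.25
ee_pos: [0.5256, -0.1921, 0.1769]
orientation: [180.0, 0.0, 90.0]
ft_force: [-0.2, -0.1, -1.0]
opening: 0.0878
grasp_force: 0.0
```

Emit:
jog_arm:
  targets:
    - [[0, -40, 0], [0, 0, 0]]
    - [[0, -80, 0], [0, 0, 0]]
    - [[0, -120, 0], [0, 0, 0]]
    - [[0, -160, 0], [0, 0, 0]]
    - [[0, -200, 0], [0, 0, 0]]

```text
t: 18.75
ee_pos: [0.3253, -0.1919, 0.1766]
orientation: [-180.0, 0.0, 90.0]
ft_force: [-1.1, -0.4, 0.8]
opening: 0.0879
grasp_force: 0.0
```

```bash
python3 - <<'E'
from h import *
im=ctrl.get_image("top");si=ctrl.get_image("side")
a=cv2.resize(im["color"][160:320,230:500,::-1],(780,300),interpolation=cv2.INTER_CUBIC)
a=cv2.resize(im["color"][160:320,230:500,::-1],(506,300),interpolation=cv2.INTER_CUBIC)
b=cv2.resize(si["color"][200:360,180:400,::-1],(412,300),interpolation=cv2.INTER_CUBIC)
o=np.zeros((600,506,3),np.uint8);o[:300]=a;o[300:,:412]=b
cv2.imwrite("pics/end.png",o);print(ctrl.state()["ee_pos"])
E
```

```text
[ 0.32349469 -0.19133737  0.17601384]
```

View pics/end.png

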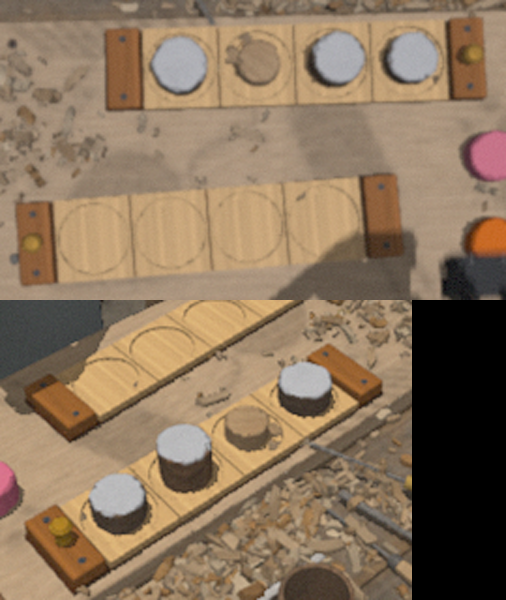

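The picture shows low (413,57), tall (338,57), pale (258,62) and wide (180,65) in order from the knob (470,53). All four stand upright inside their recesses, and the gripper is clear of them.

```bash
python3 -c "
from bench import ctrl
print(ctrl.sign_off())"
```

```text
the job is handed in; nothing more can be done
None
```

All four blanks now stand upright and released in the empty rack's recesses, in the order low, tall, pale, wide counted from its brass knob; the job was handed in at about 19 s, and no verdict came back.

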